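Seal the keep-dry parts box

ROBOT

A 6-joint arm with a two-finger parallel gripper is mounted at the origin on the work surface. World frame = base frame: x ahead of the robot, y to its left, z up, the work surface at z = 0. Lengths are in m, angles in rad, forces in N, time in s.
With the tool pointing down it reaches from about 0.3 to 0.875 m from the base axis. Payload 4.2 kg.
Tool frame: the origin (TCP) lies on the centre line of the jaws, within the pads' length; the fingertips stand 11 mm ahead of it and the grasp point (between the pads) lies 8 mm behind it; z points along the fingers, y is the direction in which the jaws open and shut (so a half turn about z gives the same grasp; the last joint's range is limited). The gripper opens to 85 mm and grips with 20 to 120 N. Pads are 22 mm wide; open, the fingers measure 114 mm over their backs; the gripper's body (76 mm by 85 mm) begins 54 mm behind the grasp point. The pads swing forward as they close: fully open they stand 13 mm farther back than shut.
Start: joints at [1.265, 0.32, 1.565, -0, 1.257, -0.02], TCP at [0.162, 0.552, 0.242] pointing down, gripper open.
Joint ranges: [-3.11, 3.11], [-0.84, 2.01], [0.21, 2.61], [-1.34, 4.49], [0.05, 2.63], [-2.56, 2.56]. Speed limits (rad/s): [2.57, 2.57, 3.14, 3.14, 3.14, 3.14].

INTERFACE

Orientations are given as a rotation vector (axis times angle).
In Python, from station import sense, grab_frame, camera_info, ctrl gives the robot as it stands.
- The arm moves only by the tool jog_arm, never from a script. Its argument "commands" is a list of rows, each a list of 7 numbers: the shift along the world's x, y, z in units of 40 mm (1.0 is 40 mm), then the turn, a rotation vector about the world's x, y, z in units of 8 degrees (1.0 is 8 degrees), then the closure, from 0 (fully open) to 1 (shut). In form: [[x, y, z, ax, ay, az, gripper], ...]. A call has 1 to 5 rows; each row is the pose to reach, as a shift and turn from the pose commanded when the call began; what a row does not reach only later rows make up. A row lasts 1/8 s, in which the tool goes at most 62.5 mm and 10.7 degrees, less where a joint would pass 70% of its speed; a pose out of reach is approached as far as the arm can. A call with a gripper value outside its range is refused whole. The fingers move at their own pace and stop on an object; "force" is the grip in N (left out, the last holds). Time passes only in rows, so rows that repeat a pose let the fingers close. It gives the time, the measured TCP pose, the force and the opening at its end, in the units of the state.
- sense(): the state, without advancing time (a new reading comes with each control period).
- grab_frame(name): name is "scene" or "top" or "wrist"; returns the picture (480x640x3 uint8, red, green, blue); there is no depth.
- camera_info(name): a dict with "K" (3x3 intrinsics, pixels), "D" ([k1, k2, p1, p2, k3] as OpenCV has them; the pictures are not rectified), "extrinsics" (4x4, takes a point from world to camera coordinates); the wrist camera has in their place "mount" (4x4, takes a point from camera to tool coordinates, whose origin is the TCP and whose axes are the flange's). Camera axes: x right, y up, looking along -z (the intrinsics and any distortion apply to the point x, -y, -z); pixel columns grow to the right and rows downward; lengths in m; the calibration is good to about 2 mm. A picture is of the moment at which its call begins: read the wrist's pose just before it. camera_info takes no time and is no camera call.
- ctrl.hand_in(): hands the job in, once; it reports no verdict.
The state is a dict: "time": time; "qpos": joint angles; "dq": joint speeds; "joint_torque": joint torques, N m; "position": TCP position; "tool_rot": TCP orientation; "contact_force": force on the tool from outside, world axes, zero at the start; "wrist_torque": the same for the moment, N m; "finger_gap": finger opening in m.
Only numpy, scipy, OpenCV 4.12 (cv2) and the standard library are available. Lean on these libraries where they do the work, as an engineer would, in place of code of your own. Each camera call takes 0.05 s, during which the arm holds its last target.

TASK

Put the loose lid on the keep-dry box so that its skirt goes around the box, let go, and then press the lid home corner by corner until it sits flat and sealed: one corner at a time, the second diagonally opposite the first, then the other two, each pressed until it is hard home and held there for half a second at about 20 N. Never slam or press the lid with more than 60 N, and leave the other things on the table where they are.

Things in the scene. Friction and masses are not known exactly. Their poses are not given: they have to be found in the camera images.
- lid: loose plain aluminium lid, about 0.35 kg, 145 (x) x 115 (y) mm, lying right way up on the table; origin at the centre of its skirt's lower edge plane (on the table at the start). Plate from 12 to 17 mm above the origin. Four round bosses, 20 mm across, tops at 20 mm, at x = +-56, y = +-41 mm: press there. Half a turn makes no difference
- lid_grip (a point): centre of the top of the lid's grip bar, 45 mm above the lid's origin. The bar is 60 mm long along the lid's x, 14 mm wide in y and stands 28 mm above the plate
- dry_box: fixed open box of the same plain aluminium, 130 (x) x 100 (y) mm, origin under its centre, on the table. The lid's skirt goes around its outside, with 2.5 mm to spare on each side, 5 mm at the flared lower edge. Lid origin 53 mm above the box origin when it lies on the unpressed gasket, 47 mm when sealed
- rim (a point): centre of the box mouth, level with the flat rim, 58 mm above the box origin. The rubber gasket on the rim has a stiff block at each corner, 7 mm above the rim when not pressed, 1 mm when home
- corner_a (a joint): how far the gasket block at the +x +y corner of the box (x = +56, y = +41 mm in its frame) is pressed down, in m: 0 standing, 0.006 home at a hard stop. It yields only above about 7 N and stays where it is left (it does not spring back); it may start up to 2 mm down
- corner_b (a joint): how far the gasket block at the -x +y corner of the box (x = -56, y = +41 mm in its frame) is pressed down, in m: 0 standing, 0.006 home at a hard stop. It yields only above about 9 N and stays where it is left (it does not spring back); it may start up to 2 mm down
- corner_c (a joint): how far the gasket block at the -x -y corner of the box (x = -56, y = -41 mm in its frame) is pressed down, in m: 0 standing, 0.006 home at a hard stop. It yields only above about 8 N and stays where it is left (it does not spring back); it may start up to 2 mm down
- corner_d (a joint): how far the gasket block at the +x -y corner of the box (x = +56, y = -41 mm in its frame) is pressed down, in m: 0 standing, 0.006 home at a hard stop. It yields only above about 10 N and stays where it is left (it does not spring back); it may start up to 2 mm down
- thread_cone: paper-wound cone of thread, 52 mm across, 66 mm tall, standing; origin under its centre. Leave it alone
- pattern_weight: dark steel pattern weight, 54 mm across, 42 mm tall with a knob; origin under its centre. Leave it alone
- spare_collar: small steel collar, 32 mm across, 12 mm tall; origin under its centre. Leave it alone
- oiler: white plastic oil bottle, 40 mm across, 85 mm tall, standing; origin under its centre. Leave it alone
- shears: fabric shears lying flat, about 220 mm long, 12 mm high; origin under the pivot, blades to +x. Leave it alone
- chalk_block: block of tailor's chalk 55 x 35 x 16 mm; origin under its centre. Leave it alone
- steel_rule: steel rule 300 x 28 x 5 mm lying flat; origin under its centre. Leave it alone
Mind the look-alikes: they are no part of the job. What is shaped like the lid but green is not meant. Leave any red look-alike of the dry_box alone.

How it is judged:
By the outcome, as a careful person would: the job done as asked, in the order asked, and still so for the second after the job is handed in, with the robot touching nothing.
It also fails if it takes over 72 s, if anything falls off the work surface, if the arm or the gripper's body presses on something with over 40 N, if the wrist force passes 120 N, or if a joint passes its speed limit or range.

## Working session

There is one attempt and no reset: what is moved stays moved. The work goes in short steps, Python scripts to look and compute and a tool call to move; the robot and the scene stay as the last step left them, time stands still between calls to the robot, and variables do not carry over. Pictures are saved under pics/ and viewed, and the job is handed in when it is done.

Besides the shell and the picture viewer there is one more tool, called after "Call:" by a JSON object that holds its "name" and its "arguments", one argument or row to a line. jog_arm: Moves the arm, as the interface text tells. Its arguments: {"type":"object","properties":{"commands":{"type":"array"},"force":{"type":"number"}},"required":["commands"]}

```bash
ls; mkdir -p pics; cat > h.py <<'E'
import numpy as np,cv2
from station import sense,grab_frame,camera_info,ctrl
def save(n,f): cv2.imwrite('pics/'+f,cv2.cvtColor(grab_frame(n),cv2.COLOR_RGB2BGR))
def ray(cam,uv):
    c=camera_info(cam);K=np.array(c['K'],float);D=np.array(c['D'],float)
    p=cv2.undistortPoints(np.array(uv,float).reshape(-1,1,2),K,D).reshape(-1,2)
    d=np.c_[p[:,0],-p[:,1],-np.ones(len(p))]
    if 'extrinsics' in c:
        E=np.array(c['extrinsics']);R=E[:3,:3].T;o=-R@E[:3,3];return o,d@R.T
    s=sense();M=np.array(c['mount']);T=np.eye(4);T[:3,:3]=cv2.Rodrigues(np.array(s['tool_rot'],float))[0];T[:3,3]=s['position']
    W=T@M;return W[:3,3],d@W[:3,:3].T
def at(cam,uv,z):
    o,d=ray(cam,uv);t=(z-o[2])/d[:,2];return o+d*t[:,None]
def proj(cam,P):
    c=camera_info(cam);K=np.array(c['K'],float);D=np.array(c['D'],float)
    if 'extrinsics' in c: E=np.array(c['extrinsics'])
    else:
        s=sense();M=np.array(c['mount']);T=np.eye(4);T[:3,:3]=cv2.Rodrigues(np.array(s['tool_rot'],float))[0];T[:3,3]=s['position'];E=np.linalg.inv(T@M)
    P=np.atleast_2d(P)@E[:3,:3].T+E[:3,3]
    P=P*[1,-1,-1]
    return cv2.projectPoints(P,np.zeros(3),np.zeros(3),K,D)[0].reshape(-1,2)
E
python3 - <<'E'
from h import *
print(sense())
for n in('scene','top','wrist'):
    print(n,camera_info(n)); save(n,n+'0.png')
E
```

```text
pics
{'time': 0.0, 'qpos': array([ 1.26500755e+00,  3.20294385e-01,  1.56569483e+00,  2.72843042e-05,
        1.25742638e+00, -2.00004147e-02]), 'dq': array([-0.00084464,  0.00091025, -0.00116354, -0.00142612,  0.00054131,
        0.00068027]), 'joint_torque': array([-4.52202639e-04, -4.15527213e+01, -2.34160012e+01,  4.08704341e-05,
        8.10810045e-03,  2.33190201e-05]), 'position': array([0.16194965, 0.55122822, 0.2414747 ]), 'tool_rot': array([-4.47356341e-01, -3.10925239e+00,  2.81866457e-03]), 'contact_force': array([0.57707385, 0.11265506, 0.71335444]), 'wrist_torque': array([-0.03442942, -0.00115113, -0.03901116]), 'finger_gap': 0.08558899410631385}
scene {'K': array([[602.20140732,   0.        , 315.99504035],
       [  0.        , 602.20140732, 245.34371421],
       [  0.        ,   0.        ,   1.        ]]), 'D': array([0.05163066, 0.        , 0.        , 0.        , 0.        ]), 'extrinsics': array([[-0.74981669,  0.6616222 , -0.00556736,  0.51293254],
       [-0.51918942, -0.58313995,  0.62481209,  0.20617383],
       [ 0.410143  ,  0.47138505,  0.78075531, -1.7980
[... 470 characters left out ...]
 -0.01103753,  0.9894068 , -1.49961047],
       [ 0.        ,  0.        ,  0.        ,  1.        ]])}
wrist {'K': array([[344.05648451,   0.        , 323.53256951],
       [  0.        , 344.05648451, 236.53777573],
       [  0.        ,   0.        ,   1.        ]]), 'D': array([-0.01767015,  0.        ,  0.        ,  0.        ,  0.        ]), 'mount': array([[-8.96491628e-05,  9.52404154e-01,  3.04838185e-01,
         7.82048773e-02],
       [ 9.99999698e-01,  3.20540048e-04, -7.07373774e-04,
        -5.28665630e-04],
       [-7.71418567e-04,  3.04838030e-01, -9.52403896e-01,
        -1.31355431e-01],
       [ 0.00000000e+00,  0.00000000e+00,  0.00000000e+00,
         1.00000000e+00]])}
```

View pics/scene0.png

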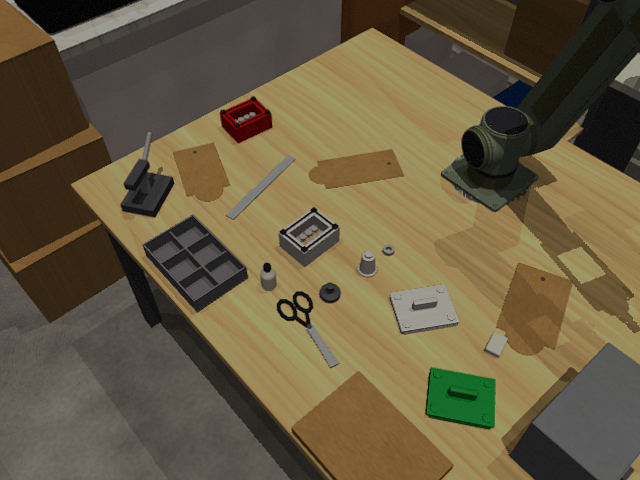

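View pics/top0.png

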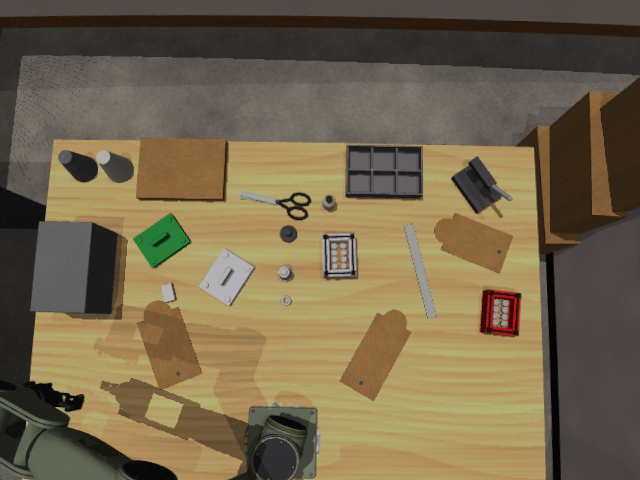

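View pics/wrist0.png

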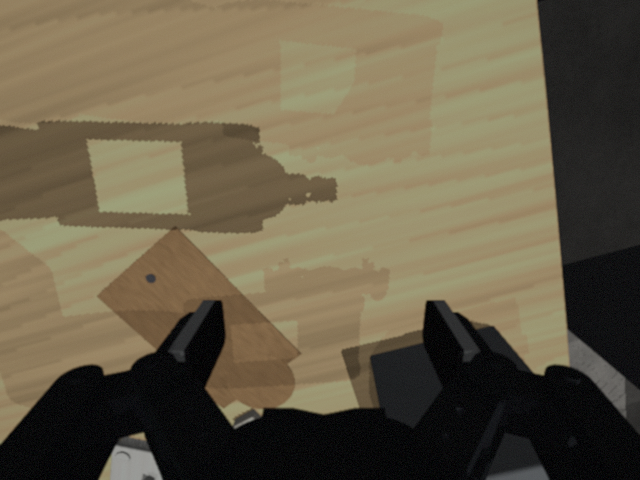

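The top picture shows two lids and two boxes:
- **Lids:** one plain grey at (227,277) and one green at (162,240).
- **Boxes:** one grey at (340,256) and one red at (500,313).

The plain aluminium ones fit the description. I'll confirm that in a crop and measure from it.

```bash
python3 - <<'E'
from h import *
im=cv2.imread('pics/top0.png')
a=cv2.resize(im[240:315,190:265],(400,400),interpolation=cv2.INTER_CUBIC)
b=cv2.resize(im[222:292,305:375],(400,400),interpolation=cv2.INTER_CUBIC)
s=cv2.imread('pics/scene0.png')
c=cv2.resize(s[200:270,265:350],(400,329),interpolation=cv2.INTER_CUBIC)[:200+129]
cv2.imwrite('pics/crop0.png',np.hstack([a,b]))
sc=cv2.resize(s[195:345,270:470],(800,600),interpolation=cv2.INTER_CUBIC);cv2.imwrite('pics/crop1.png',sc)
print(at('top',[[227,277],[340,256]],0.02), at('scene',[[425,308],[310,237]],0.02))
E
```

```text
[[ 0.49340903  0.18519844  0.02      ]
 [ 0.56575228 -0.1653186   0.02      ]] [[ 0.49861245  0.19555694  0.02      ]
 [ 0.56131073 -0.16347809  0.02      ]]
```

View pics/crop0.png

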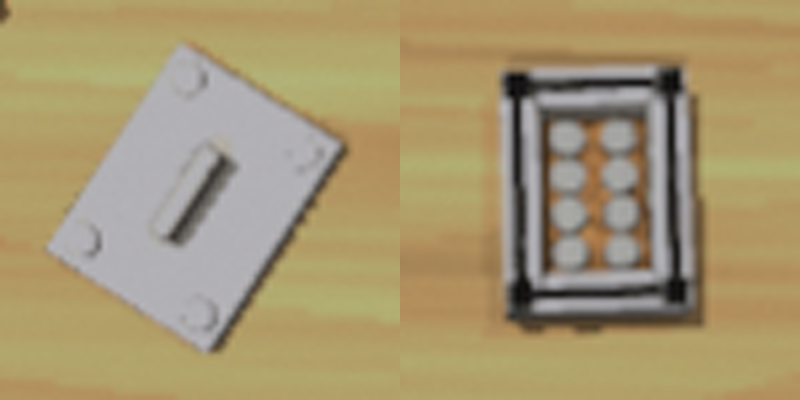

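View pics/crop1.png

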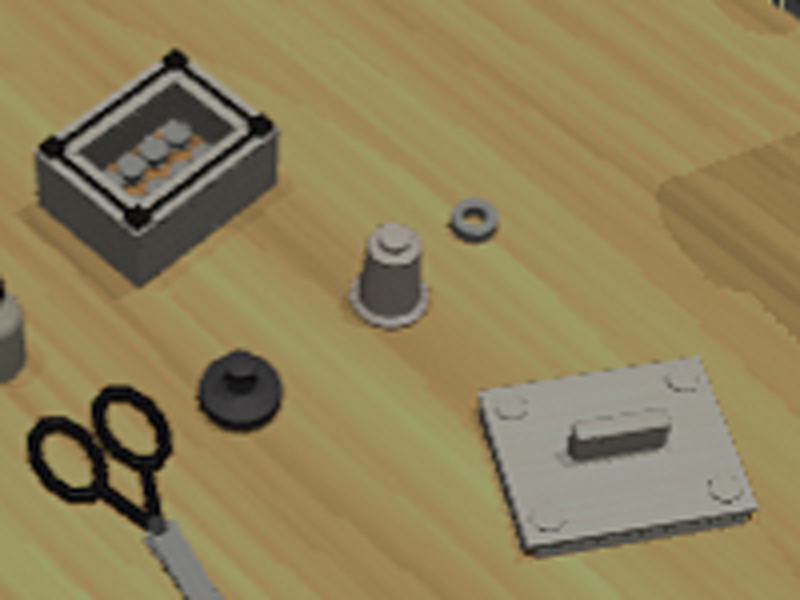

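The grey lid and grey box are confirmed: bare aluminium with black gasket corners, while the look-alikes are green and red. Next I'll work out their poses from the corners.

```bash
cat >> h.py <<'E'
def fit(local,world):
    a=np.array(local,float);b=np.array(world)[:,:2];ac=a-a.mean(0);bc=b-b.mean(0)
    th=np.arctan2((ac[:,0]*bc[:,1]-ac[:,1]*bc[:,0]).sum(),(ac*bc).sum())
    R=np.array([[np.cos(th),-np.sin(th)],[np.sin(th),np.cos(th)]])
    t=b.mean(0)-R@a.mean(0);r=b-(a@R.T+t)
    return t,np.degrees(th),np.abs(r).max()
E
python3 - <<'E'
from h import *
A=(np.array([(182,42),(345,150),(212,353),(48,248)])+.5)/(400/75)-.5+[190,240]
w=at('top',A,.017);print(w, [np.linalg.norm(w[i]-w[i-1]) for i in range(4)])
# local: edge 0->3 is long(x); 
print(fit([(.0725,.0575),(.0725,-.0575),(-.0725,-.0575),(-.0725,.0575)],w))
B=(np.array([(115,83),(270,78),(277,290),(120,292)])+.5)/(400/70)-.5+[305,222]
w=at('top',B,.065);print(w,[np.linalg.norm(w[i]-w[i-1]) for i in range(4)])
print(fit([(.056,.041),(.056,-.041),(-.056,-.041),(-.056,.041)],w))
# scene
C=(np.array([(480,395),(697,358),(755,512),(530,550)])+.5)/4-.5+[270,195]
w=at('scene',C,.016);print(w,[np.linalg.norm(w[i]-w[i-1]) for i in range(4)])
C=(np.array([(175,58),(261,126),(138,215),(52,148)])+.5)/4-.5+[270,195]
w=at('scene',C,.065);print(w,[np.linalg.norm(w[i]-w[i-1]) for i in range(4)])
s=sense();R=cv2.Rodrigues(s['tool_rot'])[0];print(R)
E
```

```text
[[0.58650079 0.20052398 0.017     ]
 [0.52436175 0.10156906 0.017     ]
 [0.40458538 0.17445947 0.017     ]
 [0.4635023  0.27353303 0.017     ]] [np.float64(0.14303478474464043), np.float64(0.11684749588140338), np.float64(0.1402119438834072), np.float64(0.11526826561632104)]
(array([0.49473756, 0.18752138]), np.float64(-31.17509683505827), np.float64(0.002640862671234201))
[[ 0.62012942 -0.11681627  0.065     ]
 [ 0.62431494 -0.19940675  0.065     ]
 [ 0.51093479 -0.20434315  0.065     ]
 [ 0.50835978 -0.12155276  0.065     ]] [np.float64(0.11186996135258431), np.float64(0.08269646484618035), np.float64(0.11348755876002976), np.float64(0.08283042868868555)]
(array([ 0.56593473, -0.16052973]), np.float64(2.418357126961976), np.float64(0.0007798447473957859))
[[0.53023656 0.10602813 0.016     ]
 [0.40693639 0.17748318 0.016     ]
 [0.46727529 0.27565737 0.016     ]
 [0.58832464 0.20399958 0.016     ]] [np.float64(0.11389745191709175), np.float64(0.14250879640150207), np.float64(0.1152343471764403), np.float64(0.14066906110784377)]
[[ 0.51410236 -0.20281594  0.065     ]
 [ 0.51154824 -0.11946342  0.065     ]
 [ 0.62134712 -0.1166461   0.065     ]
 [ 0.626915   -0.19678896  0.065     ]] [np.float64(0.11297351576478458), np.float64(0.08339164531483452), np.float64(0.10983502815207434), np.float64(0.08033604224965597)]
[[-9.59442858e-01  2.81902909e-01 -3.90350329e-04]
 [ 2.81903179e-01  9.59442052e-01 -1.24371676e-03]
 [ 2.39111468e-05 -1.30331617e-03 -9.99999150e-01]]
```

Call:
{"name": "jog_arm", "arguments": {
  "commands": [
    [8.3,-9.0,-2.0,0,0,-1.8,0],
    [8.3,-9.0,-2.0,0,0,-1.8,0],
    [8.3,-9.0,-2.0,0,0,-1.8,0],
    [8.3,-9.0,-2.0,0,0,-1.8,0],
    [8.3,-9.0,-2.0,0,0,-1.8,0]
  ]
}}

```text
time: 0.78
position: [0.3722, 0.3234, 0.1916]
tool_rot: [0.833, 3.029, 0.0]
contact_force: [0.9, 0.2, 0.2]
finger_gap: 0.0855
```

Call:
{"name": "jog_arm", "arguments": {
  "commands": [
    [2.8,-3.0,-0.8,0,0,0,0],
    [2.8,-3.0,-0.8,0,0,0,0],
    [2.8,-3.0,-0.8,0,0,0,0],
    [2.8,-3.0,-0.8,0,0,0,0]
  ]
}}

```text
time: 1.27
position: [0.4843, 0.2028, 0.159]
tool_rot: [-0.84, -3.026, 0.002]
contact_force: [-0.9, 1.1, -0.6]
finger_gap: 0.0855
```

```bash
python3 - <<'E'
from h import *
s=sense();print(s['position'],s['qpos'],s['contact_force'],np.abs(s['dq']).max())
R=cv2.Rodrigues(s['tool_rot'])[0];print(R,np.degrees(np.arctan2(R[1,1],R[0,1])))
save('wrist','w1.png')
E
```

```text
[0.4843174  0.20281841 0.15896058] [ 3.74846913e-01  3.11901320e-01  1.80260602e+00 -3.33223657e-04
  1.02867636e+00 -6.54380637e-01] [-0.91601233  1.10625356 -0.59668001] 0.057486793590768276
[[-8.56989281e-01  5.15332397e-01 -1.37603693e-03]
 [ 5.15333700e-01  8.56989182e-01 -8.48145591e-04]
 [ 7.42171867e-04 -1.43596988e-03 -9.99998694e-01]] 58.980289037024356
```

View pics/w1.png

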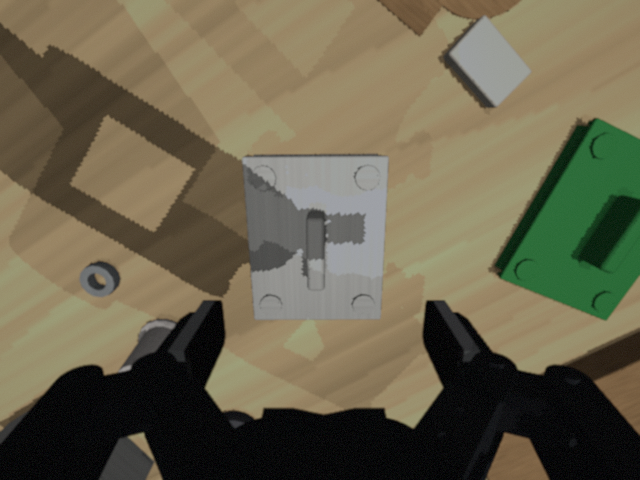

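```bash
python3 - <<'E'
import cv2
im=cv2.imread('pics/w1.png');cv2.imwrite('pics/w1c.png',cv2.resize(im[145:335,230:400],(680,760)[0:2],interpolation=cv2.INTER_CUBIC)[:600])
cv2.imwrite('pics/w1c.png',cv2.resize(im[145:335,230:400],None,fx=3.15,fy=3.15,interpolation=cv2.INTER_CUBIC))
E
```

```text
(no output)
```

View pics/w1c.png

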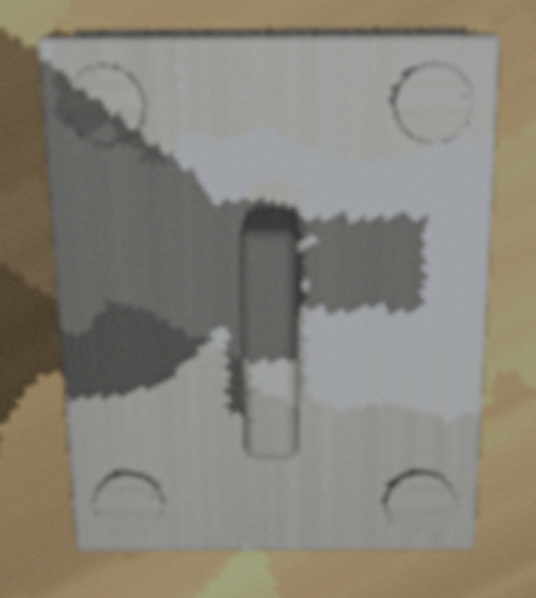

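```bash
python3 - <<'E'
from h import *
f=lambda P:(np.array(P,float)+.5)/3.15-.5+[230,145]
w=at('wrist',f([(41,39),(498,38),(472,548),(78,549)]),.017)
print(w,[np.linalg.norm(w[i]-w[i-1]) for i in range(4)])
# top-left in image: toward robot(-x lid), image left = ?
L=[(-.0725,-.0575),(-.0725,.0575),(.0725,.0575),(.0725,-.0575)]
print(fit(L,w))
print(at('wrist',f([(270,345),(270,233),(271,457)]),.045))
E
```

```text
[[0.40293255 0.17826784 0.017     ]
 [0.46085591 0.27533877 0.017     ]
 [0.58404573 0.20225738 0.017     ]
 [0.52612159 0.10490828 0.017     ]] [np.float64(0.14337769709617776), np.float64(0.11303928478350642), np.float64(0.14323623682220568), np.float64(0.11327865842368845)]
(array([0.49348895, 0.19019307]), np.float64(-30.750368922314465), np.float64(0.0013391294220063688))
[[0.49236809 0.19089167 0.045     ]
 [0.46847122 0.20544983 0.045     ]
 [0.518062   0.1755292  0.045     ]]
```

The wrist view, with the lid filling (243..387, 156..320), agrees with the top and scene views. The lid centre is about (0.493, 0.1905) with yaw −31°. The plate measures 143×113 mm against the given 145×115. I'll descend onto the bar.

Call:
{"name": "jog_arm", "arguments": {
  "commands": [
    [0.22,-0.3,-1.4,0,0,0,0],
    [0.22,-0.3,-2.6,0,0,0,0],
    [0.22,-0.3,-3.0,0,0,0,0],
    [0.22,-0.3,-3.0,0,0,0,0]
  ]
}}

```text
time: 1.82
position: [0.4904, 0.1938, 0.039]
tool_rot: [-0.83, -3.027, 0.002]
contact_force: [1.1, -1.0, 0.4]
finger_gap: 0.0852
```

Call:
{"name": "jog_arm", "arguments": {
  "commands": [
    [0.05,-0.06,-0.15,0,0,0,0],
    [0.05,-0.06,-0.15,0,0,0,0]
  ]
}}

```text
time: 2.08
position: [0.4943, 0.1909, 0.0346]
tool_rot: [0.833, 3.028, 0.001]
contact_force: [0.0, -0.4, -0.7]
finger_gap: 0.0856
```

Call:
{"name": "jog_arm", "arguments": {
  "commands": [
    [0,0,-0.03,0,0,0,0.5],
    [0,0,-0.03,0,0,0,1],
    [0,0,-0.03,0,0,0,1],
    [0,0,-0.03,0,0,0,1],
    [0,0,-0.03,0,0,0,1]
  ],
  "force": 60
}}

```text
time: 2.7
position: [0.4941, 0.1906, 0.033]
tool_rot: [0.834, 3.029, 0.0]
contact_force: [-0.5, -0.2, 3.4]
finger_gap: 0.0128
```

Call:
{"name": "jog_arm", "arguments": {
  "commands": [
    [0,0,0.1,0,0,0,1],
    [0,0,0.5,0,0,0,1],
    [0,0,1.5,0,0,0,1],
    [0,0,2.75,0,0,0,1],
    [0,0,3.5,0,0,0,1]
  ]
}}

```text
time: 3.32
position: [0.4943, 0.1907, 0.1747]
tool_rot: [0.833, 3.027, 0.002]
contact_force: [0.5, 0.2, -3.9]
finger_gap: 0.0127
```

Call:
{"name": "jog_arm", "arguments": {
  "commands": [
    [0,0,0.5,0,0,0,1],
    [0,0,0.5,0,0,0,1]
  ]
}}

```text
time: 3.58
position: [0.4944, 0.1908, 0.1937]
tool_rot: [0.833, 3.027, 0.003]
contact_force: [0.2, -0.2, -3.9]
finger_gap: 0.0125
```

```bash
python3 - <<'E'
from h import *
s=sense();print(s['position'],s['qpos'],s['contact_force'],s['wrist_torque'],s['finger_gap'])
save('wrist','w2.png')
E
```

```text
[0.49443853 0.19075265 0.19372527] [ 3.46456682e-01  2.84804233e-01  1.74469388e+00  8.49790206e-05
  1.10942718e+00 -6.87296467e-01] [ 0.17300827 -0.18592547 -3.89916618] [0.02778704 0.04152222 0.03280083] 0.012527137261260859
```

View pics/w2.png

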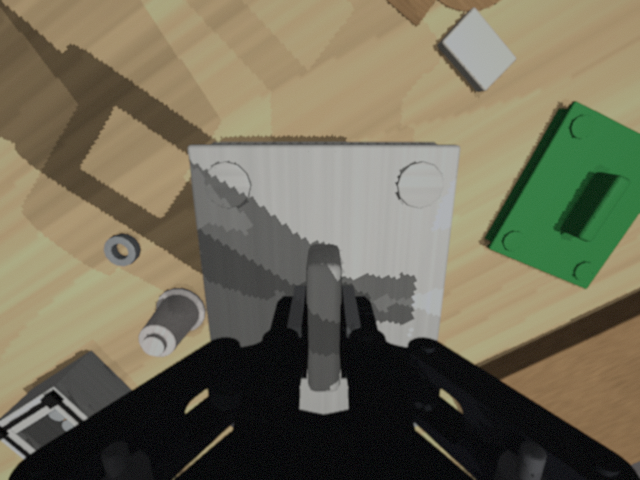

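```bash
python3 - <<'E'
from h import *
s=sense();R=cv2.Rodrigues(s['tool_rot'])[0]
w=at('wrist',[(190,145),(459,145),(211,346),(438,346)],s['position'][2]-.016)
print(w,np.linalg.norm(w[0]-w[1]))
print((w-s['position'])@R)
b=at('wrist',[(228,185),(419.5,184.5)],s['position'][2]-.013)
print((b-s['position'])@R)
im=cv2.imread('pics/w2.png')[130:350,170:480]
cv2.imwrite('pics/w2c.png',cv2.resize(im,None,fx=2.5,fy=2.5,interpolation=cv2.INTER_CUBIC))
E
```

```text
[[0.40404918 0.17863942 0.17637839]
 [0.46131178 0.27477704 0.17637839]
 [0.48748537 0.12775278 0.17637839]
 [0.5459107  0.22577119 0.17637839]] 0.11189927761570534
[[ 0.0709145  -0.05595778  0.01603128]
 [ 0.07090521  0.05594149  0.01600626]
 [-0.02680954 -0.05698777  0.01600565]
 [-0.0268555   0.05712238  0.01598012]]
[[ 0.05468549 -0.04065082  0.01302356]
 [ 0.05488448  0.03997727  0.01300559]]
```

View pics/w2c.png

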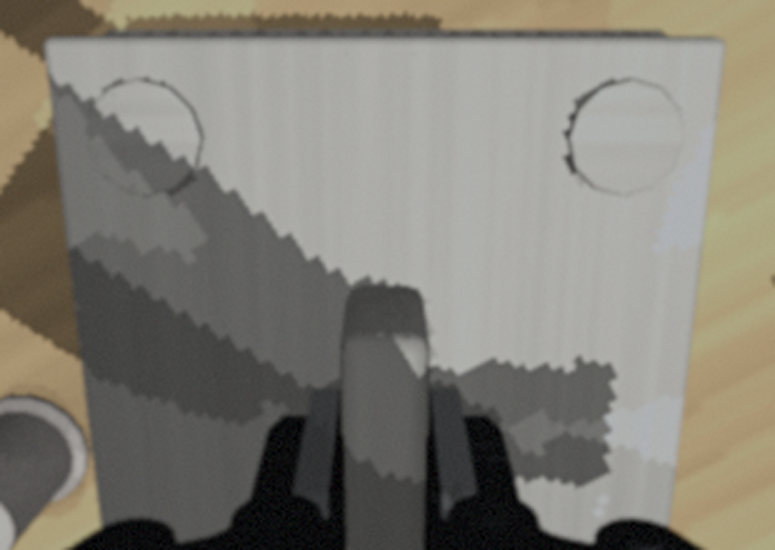

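Call:
{"name": "jog_arm", "arguments": {
  "commands": [
    [2.64,-8.77,0,0,0,4.18,1],
    [2.64,-8.77,0,0,0,4.18,1],
    [2.64,-8.77,0,0,0,4.18,1],
    [2.64,-8.77,0,0,0,4.18,1],
    [2.64,-8.77,0,0,0,4.18,1]
  ]
}}

```text
time: 4.25
position: [0.5786, -0.0932, 0.1906]
tool_rot: [0.074, -3.137, -0.002]
contact_force: [1.3, -0.3, -4.5]
finger_gap: 0.0129
```

```bash
python3 - <<'E'
from h import *
s=sense();print(s['position'],s['qpos'],s['contact_force'],s['finger_gap'])
R=cv2.Rodrigues(s['tool_rot'])[0];print(np.degrees(np.arctan2(R[1,1],R[0,1])))
E
```

```text
[ 0.57859469 -0.09316356  0.19059002] [-1.79471953e-01  3.74738687e-01  1.61631980e+00  4.19131315e-04
  1.15416615e+00 -1.79744570e+00] [ 1.28437243 -0.30766659 -4.48289207] 0.012916245992757243
92.69319132702442
```

Call:
{"name": "jog_arm", "arguments": {
  "commands": [
    [0.5,-1.55,0,0,0,0,1],
    [0.5,-1.55,0,0,0,0,1],
    [0.5,-1.55,0,0,0,0,1],
    [0.5,-1.55,0,0,0,0,1]
  ]
}}

```text
time: 4.75
position: [0.5985, -0.1521, 0.1919]
tool_rot: [0.075, -3.139, -0.002]
contact_force: [-0.2, 0.3, -3.4]
finger_gap: 0.0127
```

```bash
python3 - <<'E'
from h import *
s=sense();print(s['position'],s['qpos'],s['contact_force'],s['finger_gap'])
R=cv2.Rodrigues(s['tool_rot'])[0];print(np.degrees(np.arctan2(R[1,1],R[0,1])))
save('wrist','w3.png')
im=cv2.imread('pics/w3.png')[0:300,120:520]
cv2.imwrite('pics/w3c.png',cv2.resize(im,None,fx=2,fy=2,interpolation=cv2.INTER_CUBIC))
E
```

```text
[ 0.59849465 -0.15208546  0.19187171] [-2.67701870e-01  4.20754795e-01  1.53862363e+00  5.02186579e-04
  1.18442105e+00 -1.88651097e+00] [-0.15887511  0.28843272 -3.42669547] 0.012723963559157359
92.73999410985002
```

View pics/w3c.png

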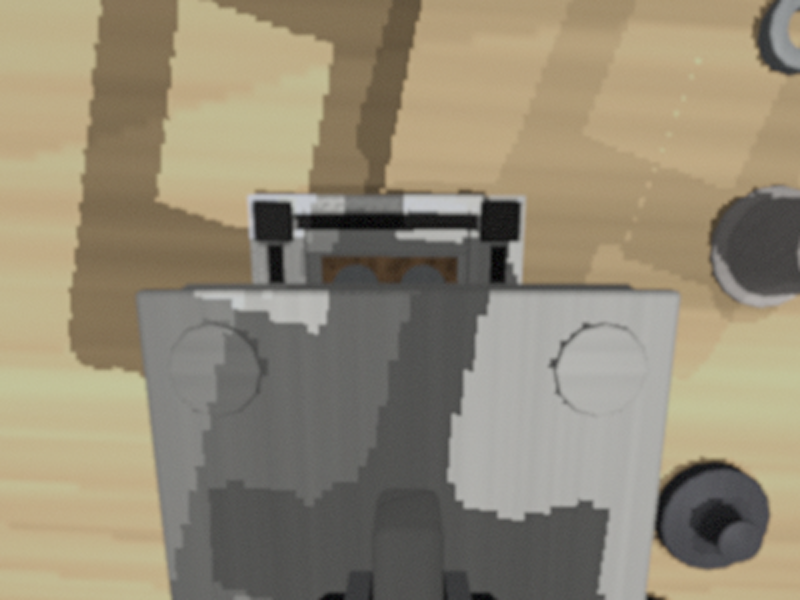

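```bash
python3 - <<'E'
from h import *
s=sense();R=cv2.Rodrigues(s['tool_rot'])[0]
f=lambda P:(np.array(P,float)+.5)/2-.5+[120,0]
b=at('wrist',f([(273,221.5),(500,220.5)]),.064);r=at('wrist',f([(249.5,195),(524,196)]),.058)
for w in(b,r): print(w,np.linalg.norm(w[0]-w[1]),np.degrees(np.arctan2(*(w[0]-w[1])[[1,0]])),((w-s['position'])@R))
c=at('wrist',f([(138,291.5),(678,291.5)]),s['position'][2]-.016);print('lid',c,(c-s['position'])@R)
c=at('wrist',f([(217,370),(599,369)]),s['position'][2]-.013);print('boss',(c-s['position'])@R)
E
```

```text
[[ 0.51161791 -0.20428269  0.064     ]
 [ 0.50742661 -0.12368045  0.064     ]] 0.08071113849126138 -87.02330825668137 [[ 0.08931719 -0.0481147   0.12833401]
 [ 0.08962079  0.03259585  0.12839632]]
[[ 0.50277195 -0.21377347  0.058     ]
 [ 0.49838245 -0.11500627  0.058     ]] 0.09886469487242916 -87.45528324765326 [[ 0.09860241 -0.05717294  0.13433892]
 [ 0.09822892  0.04169102  0.13441429]]
lid [[ 0.53051076 -0.2118062   0.17625678]
 [ 0.52511399 -0.09951416  0.17625678]] [[ 0.070952   -0.05645346  0.01604727]
 [ 0.07093308  0.05596816  0.0161335 ]]
boss [[ 0.05502733 -0.04049025  0.01303919]
 [ 0.05520968  0.03994641  0.01310113]]
```

Call:
{"name": "jog_arm", "arguments": {
  "commands": [
    [-0.86,-0.23,-0.5,0,0,0,1],
    [-0.86,-0.23,-1.4,0,0,0,1],
    [-0.86,-0.23,-1.9,0,0,0,1],
    [-0.86,-0.23,-1.9,0,0,0,1]
  ]
}}

```text
time: 5.3
position: [0.5635, -0.1612, 0.1155]
tool_rot: [0.075, -3.137, -0.002]
contact_force: [1.0, 0.2, -3.5]
finger_gap: 0.013
```

```bash
python3 - <<'E'
from h import *
s=sense();print(s['position'],s['contact_force'],s['finger_gap'])
R=cv2.Rodrigues(s['tool_rot'])[0];print(np.degrees(np.arctan2(R[1,1],R[0,1])))
save('scene','s4.png');save('wrist','w4.png')
im=cv2.imread('pics/s4.png')[180:290,250:370]
cv2.imwrite('pics/s4c.png',cv2.resize(im,None,fx=5,fy=5,interpolation=cv2.INTER_CUBIC))
im=cv2.imread('pics/w4.png')[50:350,120:520]
cv2.imwrite('pics/w4c.png',cv2.resize(im,None,fx=2,fy=2,interpolation=cv2.INTER_CUBIC))
E
```

```text
[ 0.56354643 -0.16123665  0.11548218] [ 0.96296475  0.16854828 -3.47115334] 0.01298176927897354
92.75504325328204
```

View pics/s4c.png

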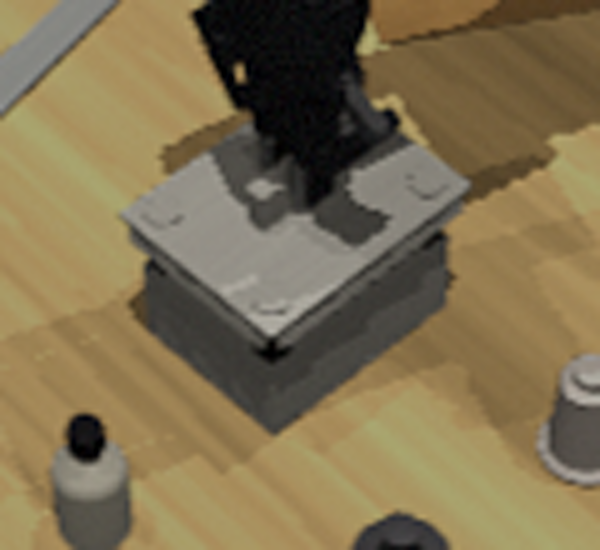

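View pics/w4c.png

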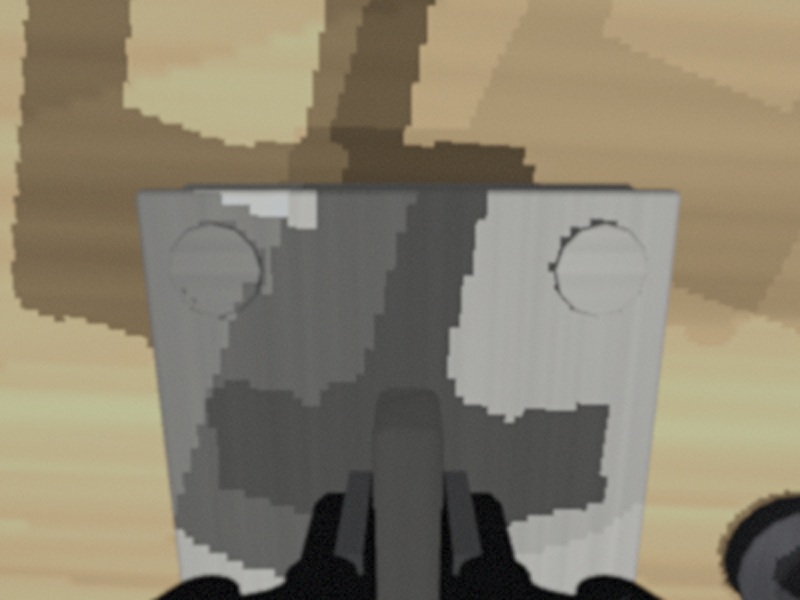

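The scene crop shows the lid squarely above the box, with the near corner at (270,340) lined up with the box edge at (275,430). I'll lower it gently.

Call:
{"name": "jog_arm", "arguments": {
  "commands": [
    [0,0,-0.15,0,0,0,1],
    [0,0,-0.3,0,0,0,1],
    [0,0,-0.4,0,0,0,1],
    [0,0,-0.4,0,0,0,1]
  ]
}}

```text
time: 5.9
position: [0.5645, -0.1627, 0.1003]
tool_rot: [0.073, -3.14, -0.001]
contact_force: [0.5, 0.9, -3.1]
finger_gap: 0.013
```

Call:
{"name": "jog_arm", "arguments": {
  "commands": [
    [0,0,-0.06,0,0,0,1],
    [0,0,-0.12,0,0,0,1],
    [0,0,-0.12,0,0,0,1]
  ]
}}

```text
time: 6.28
position: [0.5646, -0.1626, 0.0957]
tool_rot: [0.073, -3.14, -0.0]
contact_force: [0.4, -0.0, -3.7]
finger_gap: 0.0128
```

Call:
{"name": "jog_arm", "arguments": {
  "commands": [
    [0,0.03,0,0,0,0,1],
    [0,0.03,-0.06,0,0,0,1],
    [0,0.03,-0.06,0,0,0,1]
  ]
}}

```text
time: 6.65
position: [0.5646, -0.1614, 0.0934]
tool_rot: [0.073, -3.14, -0.0]
contact_force: [0.7, 0.5, -3.8]
finger_gap: 0.0129
```

Call:
{"name": "jog_arm", "arguments": {
  "commands": [
    [0,0,-0.05,0,0,0,1],
    [0,0,-0.1,0,0,0,1],
    [0,0,-0.1,0,0,0,1]
  ]
}}

```text
time: 7.02
position: [0.5646, -0.1614, 0.0893]
tool_rot: [0.073, -3.14, -0.0]
contact_force: [-1.2, -0.5, -3.4]
finger_gap: 0.0128
```

Call:
{"name": "jog_arm", "arguments": {
  "commands": [
    [0,0,-0.03,0,0,0,1],
    [0,0,-0.06,0,0,0,1],
    [0,0,-0.06,0,0,0,1]
  ]
}}

```text
time: 7.4
position: [0.5647, -0.1615, 0.087]
tool_rot: [0.073, -3.14, -0.0]
contact_force: [1.0, 0.6, -3.5]
finger_gap: 0.013
```

Call:
{"name": "jog_arm", "arguments": {
  "commands": [
    [0,0,-0.02,0,0,0,1],
    [0,0,-0.02,0,0,0,1]
  ]
}}

```text
time: 7.65
position: [0.5648, -0.1615, 0.0863]
tool_rot: [0.073, -3.141, -0.0]
contact_force: [-0.5, -0.5, -4.3]
finger_gap: 0.013
```

Call:
{"name": "jog_arm", "arguments": {
  "commands": [
    [0,0,-0.02,0,0,0,1],
    [0,0,-0.02,0,0,0,1]
  ]
}}

```text
time: 7.9
position: [0.5649, -0.1615, 0.0856]
tool_rot: [-0.073, 3.141, 0.0]
contact_force: [0.3, 1.0, -2.9]
finger_gap: 0.0129
```

Call:
{"name": "jog_arm", "arguments": {
  "commands": [
    [0,0,-0.02,0,0,0,1],
    [0,0,-0.02,0,0,0,1]
  ]
}}

```text
time: 8.15
position: [0.5649, -0.1615, 0.0855]
tool_rot: [-0.073, 3.14, -0.0]
contact_force: [-3.0, 0.7, 4.6]
finger_gap: 0.013
```

Contact found at TCP z 0.0855: the lid is resting on the gasket, as expected. Letting go.

Call:
{"name": "jog_arm", "arguments": {
  "commands": [
    [0,0,0.01,0,0,0,0.6],
    [0,0,0.01,0,0,0,0.5],
    [0,0,0.01,0,0,0,0.4],
    [0,0,0.03,0,0,0,0.4]
  ]
}}

```text
time: 8.65
position: [0.5648, -0.1615, 0.0858]
tool_rot: [0.073, -3.141, -0.0]
contact_force: [0.5, -0.5, -0.3]
finger_gap: 0.0512
```

Call:
{"name": "jog_arm", "arguments": {
  "commands": [
    [0,0,0.5,0,0,0,0.4],
    [0,0,1.5,0,0,0,0.4],
    [0,0,2.5,0,0,0,0.4],
    [0,0,2.5,0,0,0,0.4]
  ]
}}

```text
time: 9.15
position: [0.5668, -0.1621, 0.1896]
tool_rot: [-0.073, 3.133, -0.004]
contact_force: [0.1, 0.8, -0.7]
finger_gap: 0.0512
```

```bash
python3 - <<'E'
from h import *
s=sense();print(s['position'],s['contact_force'],s['finger_gap'])
save('scene','s5.png');save('wrist','w5.png')
im=cv2.imread('pics/s5.png')[180:290,250:370]
cv2.imwrite('pics/s5c.png',cv2.resize(im,None,fx=5,fy=5,interpolation=cv2.INTER_CUBIC))
E
```

```text
[ 0.56676525 -0.16208614  0.18957016] [ 0.10902287  0.80626904 -0.67935568] 0.05122330917498215
```

View pics/s5c.png

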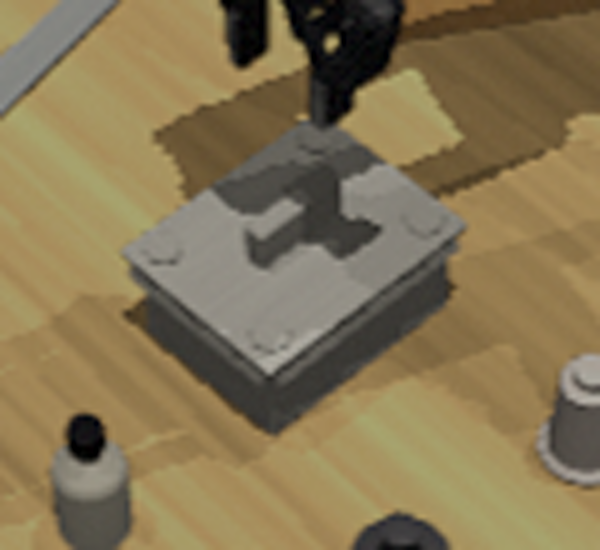

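View pics/w5.png

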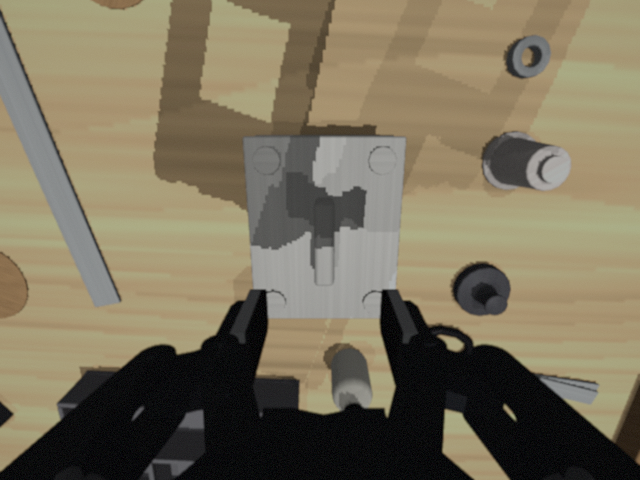

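The lid sits around the box and level (w5: plate at (244..406, 137..318)), and the arm is clear of it. I'll cross-check the boss positions from w5 before pressing.

```bash
python3 - <<'E'
from h import *
s=sense();R=cv2.Rodrigues(s['tool_rot'])[0];print(s['position'],np.degrees(np.arctan2(R[1,1],R[0,1])))
w=at('wrist',[(244,137),(406,137),(396.5,318.5),(254,318.5)],.070)
print(w,fit([(-.0725,-.0575),(-.0725,.0575),(.0725,.0575),(.0725,-.0575)],w))
print(at('wrist',[(267,160),(382.5,160)],.073))
E
```

```text
[ 0.56454062 -0.16141766  0.18582599] 92.66662209824511
[[ 0.49566729 -0.21997398  0.07      ]
 [ 0.49046025 -0.10799136  0.07      ]
 [ 0.63297593 -0.09871995  0.07      ]
 [ 0.63831348 -0.21520608  0.07      ]] (array([ 0.56435424, -0.16047284]), np.float64(2.750161096858034), np.float64(0.0014736679522142915))
[[ 0.51030382 -0.2036301   0.073     ]
 [ 0.50657317 -0.1232616   0.073     ]]
```

Call:
{"name": "jog_arm", "arguments": {
  "commands": [
    [0.6,0.5,-0.5,0,0,0,1],
    [1.33,1.1,-1.2,0,0,0,1],
    [1.33,1.1,-2.1,0,0,0,1],
    [1.33,1.1,-2.1,0,0,0,1],
    [1.33,1.1,-2.1,0,0,0,1]
  ],
  "force": 40
}}

```text
time: 9.88
position: [0.618, -0.1178, 0.1022]
tool_rot: [0.072, -3.141, -0.0]
contact_force: [0.1, -0.1, 0.2]
finger_gap: -0.0003
```

Call:
{"name": "jog_arm", "arguments": {
  "commands": [
    [0.04,0,-0.15,0,0,0,1],
    [0.04,0,-0.3,0,0,0,1],
    [0.04,0,-0.35,0,0,0,1],
    [0.04,0,-0.35,0,0,0,1]
  ]
}}

```text
time: 10.38
position: [0.6195, -0.1175, 0.0879]
tool_rot: [0.073, -3.141, -0.0]
contact_force: [-0.6, -0.2, 0.3]
finger_gap: 0.0001
```

Call:
{"name": "jog_arm", "arguments": {
  "commands": [
    [0,0,-0.02,0,0,0,1],
    [0,0,-0.04,0,0,0,1],
    [0,0,-0.06,0,0,0,1],
    [0,0,-0.06,0,0,0,1]
  ]
}}

```text
time: 10.88
position: [0.6196, -0.1174, 0.0855]
tool_rot: [0.073, -3.141, -0.0]
contact_force: [-0.2, -0.1, 0.4]
finger_gap: -0.0
```

Call:
{"name": "jog_arm", "arguments": {
  "commands": [
    [0,0,-0.02,0,0,0,1],
    [0,0,-0.04,0,0,0,1],
    [0,0,-0.06,0,0,0,1],
    [0,0,-0.06,0,0,0,1]
  ]
}}

```text
time: 11.38
position: [0.6196, -0.1175, 0.0837]
tool_rot: [-0.073, 3.141, 0.0]
contact_force: [-1.1, -0.4, 4.4]
finger_gap: 0.0001
```

Call:
{"name": "jog_arm", "arguments": {
  "commands": [
    [0,0,-0.02,0,0,0,1],
    [0,0,-0.04,0,0,0,1],
    [0,0,-0.04,0,0,0,1]
  ]
}}

```text
time: 11.75
position: [0.6197, -0.1174, 0.0826]
tool_rot: [-0.073, 3.14, 0.0]
contact_force: [-2.1, 1.4, 7.0]
finger_gap: 0.0002
```

Call:
{"name": "jog_arm", "arguments": {
  "commands": [
    [0,0,-0.02,0,0,0,1],
    [0,0,-0.04,0,0,0,1],
    [0,0,-0.06,0,0,0,1],
    [0,0,-0.07,0,0,0,1]
  ]
}}

```text
time: 12.25
position: [0.6199, -0.1172, 0.0802]
tool_rot: [-0.073, 3.139, 0.0]
contact_force: [-3.1, 1.1, 9.4]
finger_gap: -0.0003
```

Call:
{"name": "jog_arm", "arguments": {
  "commands": [
    [0,0,-0.01,0,0,0,1],
    [0,0,-0.02,0,0,0,1],
    [0,0,-0.02,0,0,0,1]
  ]
}}

```text
time: 12.62
position: [0.62, -0.1172, 0.0794]
tool_rot: [-0.073, 3.139, 0.001]
contact_force: [-1.9, 1.9, 9.0]
finger_gap: -0.0
```

Call:
{"name": "jog_arm", "arguments": {
  "commands": [
    [0,0,-0.01,0,0,0,1],
    [0,0,-0.02,0,0,0,1],
    [0,0,-0.03,0,0,0,1],
    [0,0,-0.03,0,0,0,1]
  ]
}}

```text
time: 13.12
position: [0.6201, -0.1171, 0.0786]
tool_rot: [-0.073, 3.139, 0.001]
contact_force: [-2.6, 1.9, 9.9]
finger_gap: 0.0
```

Call:
{"name": "jog_arm", "arguments": {
  "commands": [
    [0,0,-0.01,0,0,0,1],
    [0,0,-0.02,0,0,0,1],
    [0,0,-0.02,0,0,0,1]
  ]
}}

```text
time: 13.5
position: [0.6201, -0.1171, 0.0785]
tool_rot: [-0.073, 3.139, 0.001]
contact_force: [-3.1, 2.4, 14.3]
finger_gap: -0.0
```

Call:
{"name": "jog_arm", "arguments": {
  "commands": [
    [0,0,-0.01,0,0,0,1],
    [0,0,-0.015,0,0,0,1]
  ]
}}

```text
time: 13.75
position: [0.6202, -0.1171, 0.0784]
tool_rot: [-0.073, 3.138, 0.0]
contact_force: [-4.0, 2.5, 18.3]
finger_gap: 0.0
```

Call:
{"name": "jog_arm", "arguments": {
  "commands": [
    [0,0,-0.006,0,0,0,1],
    [0,0,-0.006,0,0,0,1],
    [0,0,-0.006,0,0,0,1],
    [0,0,-0.006,0,0,0,1],
    [0,0,-0.006,0,0,0,1]
  ]
}}

```text
time: 14.38
position: [0.6202, -0.1171, 0.0784]
tool_rot: [-0.073, 3.138, 0.0]
contact_force: [-5.1, 3.3, 18.3]
finger_gap: 0.0001
```

Call:
{"name": "jog_arm", "arguments": {
  "commands": [
    [0,0,0,0,0,0,1],
    [0,0,0,0,0,0,1]
  ]
}}

```text
time: 14.62
position: [0.6202, -0.1171, 0.0784]
tool_rot: [-0.073, 3.138, 0.0]
contact_force: [-4.2, 3.1, 17.8]
finger_gap: -0.0002
```

Call:
{"name": "jog_arm", "arguments": {
  "commands": [
    [0,0,-0.008,0,0,0,1],
    [0,0,-0.008,0,0,0,1],
    [0,0,-0.008,0,0,0,1],
    [0,0,-0.008,0,0,0,1],
    [0,0,-0.008,0,0,0,1]
  ]
}}

```text
time: 15.25
position: [0.6202, -0.1171, 0.0784]
tool_rot: [-0.073, 3.138, 0.0]
contact_force: [-5.1, 2.8, 18.9]
finger_gap: 0.0002
```

Call:
{"name": "jog_arm", "arguments": {
  "commands": [
    [0,0,0,0,0,0,1],
    [0,0,0,0,0,0,1]
  ]
}}

```text
time: 15.5
position: [0.6202, -0.1171, 0.0784]
tool_rot: [-0.073, 3.138, 0.0]
contact_force: [-4.8, 2.7, 19.5]
finger_gap: 0.0
```

Call:
{"name": "jog_arm", "arguments": {
  "commands": [
    [0,0,0.5,0,0,0,1],
    [0,0,1.5,0,0,0,1],
    [-1.0,-0.8,1.7,0,0,0,1],
    [-2.0,-1.6,1.7,0,0,0,1],
    [-2.68,-2.18,1.4,0,0,0,1]
  ]
}}

```text
time: 16.12
position: [0.5114, -0.2059, 0.1314]
tool_rot: [-0.072, 3.139, -0.002]
contact_force: [-0.4, -0.6, 1.2]
finger_gap: 0.0002
```

Call:
{"name": "jog_arm", "arguments": {
  "commands": [
    [0,0,-0.3,0,0,0,1],
    [0,0,-0.7,0,0,0,1],
    [0,0,-0.7,0,0,0,1]
  ]
}}

```text
time: 16.5
position: [0.5123, -0.2037, 0.101]
tool_rot: [0.075, -3.138, -0.002]
contact_force: [0.4, -0.1, -0.2]
finger_gap: -0.0003
```

Call:
{"name": "jog_arm", "arguments": {
  "commands": [
    [0,0,-0.1,0,0,0,1],
    [0,0,-0.18,0,0,0,1],
    [0,0,-0.18,0,0,0,1]
  ]
}}

```text
time: 16.88
position: [0.5125, -0.2045, 0.0955]
tool_rot: [0.074, -3.141, -0.0]
contact_force: [-0.3, -0.2, 0.5]
finger_gap: -0.0003
```

Call:
{"name": "jog_arm", "arguments": {
  "commands": [
    [0,0,-0.03,0,0,0,1],
    [0,0,-0.06,0,0,0,1],
    [0,0,-0.08,0,0,0,1]
  ]
}}

```text
time: 17.25
position: [0.5124, -0.2047, 0.0924]
tool_rot: [-0.073, 3.141, 0.0]
contact_force: [0.1, 1.2, 0.3]
finger_gap: 0.0002
```

Call:
{"name": "jog_arm", "arguments": {
  "commands": [
    [0,0,-0.02,0,0,0,1],
    [0,0,-0.04,0,0,0,1],
    [0,0,-0.06,0,0,0,1],
    [0,0,-0.08,0,0,0,1]
  ]
}}

```text
time: 17.75
position: [0.5124, -0.2047, 0.0891]
tool_rot: [0.073, -3.141, -0.0]
contact_force: [-0.6, 0.5, 1.5]
finger_gap: -0.0
```

Call:
{"name": "jog_arm", "arguments": {
  "commands": [
    [0,0,-0.02,0,0,0,1],
    [0,0,-0.04,0,0,0,1],
    [0,0,-0.06,0,0,0,1]
  ]
}}

```text
time: 18.12
position: [0.5124, -0.2047, 0.0867]
tool_rot: [0.073, -3.141, -0.0]
contact_force: [0.2, 0.1, 0.7]
finger_gap: 0.0003
```

Call:
{"name": "jog_arm", "arguments": {
  "commands": [
    [0,0,-0.02,0,0,0,1],
    [0,0,-0.04,0,0,0,1],
    [0,0,-0.06,0,0,0,1]
  ]
}}

```text
time: 18.5
position: [0.5124, -0.2047, 0.0843]
tool_rot: [-0.073, 3.141, 0.0]
contact_force: [0.1, 1.0, 0.4]
finger_gap: -0.0003
```

Call:
{"name": "jog_arm", "arguments": {
  "commands": [
    [0,0,-0.02,0,0,0,1],
    [0,0,-0.04,0,0,0,1],
    [0,0,-0.06,0,0,0,1]
  ]
}}

```text
time: 18.88
position: [0.5124, -0.2048, 0.0823]
tool_rot: [0.073, -3.141, 0.0]
contact_force: [-2.0, -0.1, 7.0]
finger_gap: -0.0003
```

Call:
{"name": "jog_arm", "arguments": {
  "commands": [
    [0,0,-0.02,0,0,0,1],
    [0,0,-0.04,0,0,0,1]
  ]
}}

```text
time: 19.12
position: [0.5124, -0.2048, 0.0817]
tool_rot: [-0.073, 3.14, -0.001]
contact_force: [-3.2, -0.4, 10.5]
finger_gap: -0.0002
```

Call:
{"name": "jog_arm", "arguments": {
  "commands": [
    [0,0,-0.02,0,0,0,1],
    [0,0,-0.04,0,0,0,1]
  ]
}}

```text
time: 19.38
position: [0.5123, -0.205, 0.0803]
tool_rot: [-0.073, 3.14, -0.001]
contact_force: [-3.9, -0.6, 11.2]
finger_gap: -0.0001
```

Call:
{"name": "jog_arm", "arguments": {
  "commands": [
    [0,0,-0.015,0,0,0,1],
    [0,0,-0.03,0,0,0,1],
    [0,0,-0.04,0,0,0,1]
  ]
}}

```text
time: 19.75
position: [0.5123, -0.2051, 0.0788]
tool_rot: [-0.074, 3.14, -0.002]
contact_force: [-4.6, -0.7, 11.8]
finger_gap: 0.0001
```

Call:
{"name": "jog_arm", "arguments": {
  "commands": [
    [0,0,-0.01,0,0,0,1],
    [0,0,-0.02,0,0,0,1]
  ]
}}

```text
time: 20.0
position: [0.5123, -0.2052, 0.0786]
tool_rot: [-0.074, 3.14, -0.002]
contact_force: [-5.4, 0.1, 16.3]
finger_gap: -0.0002
```

Call:
{"name": "jog_arm", "arguments": {
  "commands": [
    [0,0,-0.01,0,0,0,1],
    [0,0,-0.02,0,0,0,1]
  ]
}}

```text
time: 20.25
position: [0.5123, -0.2052, 0.0785]
tool_rot: [-0.074, 3.14, -0.002]
contact_force: [-7.8, 0.1, 21.9]
finger_gap: -0.0001
```

Call:
{"name": "jog_arm", "arguments": {
  "commands": [
    [0,0,0.004,0,0,0,1],
    [0,0,0.004,0,0,0,1],
    [0,0,0.004,0,0,0,1],
    [0,0,0.004,0,0,0,1],
    [0,0,0.004,0,0,0,1]
  ]
}}

```text
time: 20.88
position: [0.5123, -0.2052, 0.0785]
tool_rot: [-0.074, 3.14, -0.002]
contact_force: [-6.2, 0.3, 17.8]
finger_gap: 0.0002
```

Call:
{"name": "jog_arm", "arguments": {
  "commands": [
    [0,0,0,0,0,0,1],
    [0,0,0,0,0,0,1]
  ]
}}

```text
time: 21.12
position: [0.5123, -0.2052, 0.0785]
tool_rot: [-0.074, 3.14, -0.002]
contact_force: [-6.7, 0.0, 19.2]
finger_gap: -0.0
```

Call:
{"name": "jog_arm", "arguments": {
  "commands": [
    [0,0,-0.004,0,0,0,1],
    [0,0,-0.004,0,0,0,1],
    [0,0,-0.004,0,0,0,1],
    [0,0,-0.004,0,0,0,1],
    [0,0,-0.004,0,0,0,1]
  ]
}}

```text
time: 21.75
position: [0.5123, -0.2052, 0.0785]
tool_rot: [-0.074, 3.14, -0.002]
contact_force: [-6.8, 0.4, 19.3]
finger_gap: 0.0002
```

Call:
{"name": "jog_arm", "arguments": {
  "commands": [
    [0,0,0.5,0,0,0,1],
    [0,0,0.8,0,0,0,1],
    [-0.08,1.0,0.8,0,0,0,1],
    [-0.1,2.04,0.7,0,0,0,1],
    [-0.1,2.04,0.4,0,0,0,1]
  ]
}}

```text
time: 22.38
position: [0.5085, -0.1212, 0.0917]
tool_rot: [-0.078, 3.14, 0.0]
contact_force: [0.5, 0.5, 0.2]
finger_gap: -0.0002
```

Call:
{"name": "jog_arm", "arguments": {
  "commands": [
    [0,-0.02,-0.02,0,0,0,1],
    [0,-0.02,-0.04,0,0,0,1],
    [0,-0.02,-0.06,0,0,0,1],
    [0,-0.02,-0.08,0,0,0,1]
  ]
}}

```text
time: 22.88
position: [0.5085, -0.1245, 0.0885]
tool_rot: [-0.072, 3.14, -0.0]
contact_force: [-0.1, -0.3, -0.3]
finger_gap: -0.0
```

Call:
{"name": "jog_arm", "arguments": {
  "commands": [
    [0,0,-0.02,0,0,0,1],
    [0,0,-0.04,0,0,0,1],
    [0,0,-0.06,0,0,0,1]
  ]
}}

```text
time: 23.25
position: [0.5084, -0.1239, 0.086]
tool_rot: [-0.073, 3.141, 0.0]
contact_force: [-0.6, -0.8, 0.0]
finger_gap: 0.0005
```

Call:
{"name": "jog_arm", "arguments": {
  "commands": [
    [0,0,-0.02,0,0,0,1],
    [0,0,-0.04,0,0,0,1]
  ]
}}

```text
time: 23.5
position: [0.5084, -0.1238, 0.0843]
tool_rot: [0.073, -3.141, -0.0]
contact_force: [0.7, -0.3, -0.2]
finger_gap: -0.0
```

Call:
{"name": "jog_arm", "arguments": {
  "commands": [
    [0,0,-0.02,0,0,0,1],
    [0,0,-0.04,0,0,0,1]
  ]
}}

```text
time: 23.75
position: [0.5084, -0.1239, 0.0834]
tool_rot: [-0.073, 3.141, 0.0]
contact_force: [-1.0, 0.2, 8.9]
finger_gap: 0.0001
```

Call:
{"name": "jog_arm", "arguments": {
  "commands": [
    [0,0,-0.02,0,0,0,1],
    [0,0,-0.04,0,0,0,1]
  ]
}}

```text
time: 24.0
position: [0.5084, -0.1238, 0.0822]
tool_rot: [-0.073, 3.14, 0.0]
contact_force: [-3.4, 0.1, 8.6]
finger_gap: -0.0001
```

Call:
{"name": "jog_arm", "arguments": {
  "commands": [
    [0,0,-0.02,0,0,0,1],
    [0,0,-0.04,0,0,0,1]
  ]
}}

```text
time: 24.25
position: [0.5083, -0.1238, 0.0807]
tool_rot: [-0.073, 3.14, 0.0]
contact_force: [-2.3, 1.4, 8.8]
finger_gap: -0.0001
```

Call:
{"name": "jog_arm", "arguments": {
  "commands": [
    [0,0,-0.02,0,0,0,1],
    [0,0,-0.04,0,0,0,1]
  ]
}}

```text
time: 24.5
position: [0.5083, -0.1238, 0.0791]
tool_rot: [-0.073, 3.141, 0.0]
contact_force: [-3.2, 0.7, 9.3]
finger_gap: -0.0002
```

Call:
{"name": "jog_arm", "arguments": {
  "commands": [
    [0,0,-0.015,0,0,0,1],
    [0,0,-0.02,0,0,0,1]
  ]
}}

```text
time: 24.75
position: [0.5083, -0.1238, 0.0783]
tool_rot: [-0.073, 3.141, 0.0]
contact_force: [-3.4, 1.4, 9.4]
finger_gap: -0.0002
```

Call:
{"name": "jog_arm", "arguments": {
  "commands": [
    [0,0,-0.01,0,0,0,1],
    [0,0,-0.015,0,0,0,1]
  ]
}}

```text
time: 25.0
position: [0.5083, -0.1237, 0.0782]
tool_rot: [-0.073, 3.14, 0.0]
contact_force: [-3.7, 1.1, 13.9]
finger_gap: -0.0005
```

Call:
{"name": "jog_arm", "arguments": {
  "commands": [
    [0,0,-0.01,0,0,0,1],
    [0,0,-0.02,0,0,0,1]
  ]
}}

```text
time: 25.25
position: [0.5083, -0.1237, 0.0781]
tool_rot: [-0.073, 3.14, 0.0]
contact_force: [-5.3, 1.9, 20.0]
finger_gap: 0.0002
```

Call:
{"name": "jog_arm", "arguments": {
  "commands": [
    [0,0,-0.004,0,0,0,1],
    [0,0,-0.004,0,0,0,1]
  ]
}}

```text
time: 25.5
position: [0.5083, -0.1237, 0.0781]
tool_rot: [-0.073, 3.14, 0.0]
contact_force: [-6.1, 2.4, 18.2]
finger_gap: -0.0002
```

Call:
{"name": "jog_arm", "arguments": {
  "commands": [
    [0,0,-0.004,0,0,0,1],
    [0,0,-0.004,0,0,0,1],
    [0,0,-0.004,0,0,0,1],
    [0,0,-0.004,0,0,0,1],
    [0,0,-0.004,0,0,0,1]
  ]
}}

```text
time: 26.12
position: [0.5083, -0.1237, 0.0781]
tool_rot: [-0.073, 3.14, 0.0]
contact_force: [-6.7, 2.0, 19.2]
finger_gap: 0.0
```

Call:
{"name": "jog_arm", "arguments": {
  "commands": [
    [0,0,0,0,0,0,1],
    [0,0,0,0,0,0,1]
  ]
}}

```text
time: 26.38
position: [0.5083, -0.1237, 0.0781]
tool_rot: [-0.073, 3.14, 0.0]
contact_force: [-5.7, 1.8, 19.6]
finger_gap: -0.0002
```

Call:
{"name": "jog_arm", "arguments": {
  "commands": [
    [0,0,0.5,0,0,0,1],
    [0,0,1.5,0,0,0,1],
    [1.2,-0.8,1.7,0,0,0,1],
    [2.3,-1.5,1.7,0,0,0,1],
    [2.9,-1.9,1.5,0,0,0,1]
  ]
}}

```text
time: 27.0
position: [0.6268, -0.2014, 0.1361]
tool_rot: [-0.072, 3.138, -0.002]
contact_force: [-0.4, 0.8, -1.0]
finger_gap: -0.0003
```

Call:
{"name": "jog_arm", "arguments": {
  "commands": [
    [0,0,-0.4,0,0,0,1],
    [0,0,-0.9,0,0,0,1],
    [0,0,-0.98,0,0,0,1],
    [0,0,-1.0,0,0,0,1]
  ]
}}

```text
time: 27.5
position: [0.6238, -0.1994, 0.0955]
tool_rot: [0.074, -3.14, -0.001]
contact_force: [-0.6, -0.1, -0.1]
finger_gap: -0.0003
```

Call:
{"name": "jog_arm", "arguments": {
  "commands": [
    [0,0,-0.03,0,0,0,1],
    [0,0,-0.06,0,0,0,1],
    [0,0,-0.09,0,0,0,1],
    [0,0,-0.11,0,0,0,1]
  ]
}}

```text
time: 28.0
position: [0.6244, -0.1999, 0.0911]
tool_rot: [-0.073, 3.141, 0.0]
contact_force: [-0.1, -0.3, -0.7]
finger_gap: -0.0
```

Call:
{"name": "jog_arm", "arguments": {
  "commands": [
    [0,0,-0.02,0,0,0,1],
    [0,0,-0.04,0,0,0,1],
    [0,0,-0.06,0,0,0,1],
    [0,0,-0.08,0,0,0,1]
  ]
}}

```text
time: 28.5
position: [0.6244, -0.1999, 0.0878]
tool_rot: [0.073, -3.141, -0.0]
contact_force: [-0.3, -0.2, -0.0]
finger_gap: 0.0001
```

Call:
{"name": "jog_arm", "arguments": {
  "commands": [
    [0,0,-0.02,0,0,0,1],
    [0,0,-0.04,0,0,0,1]
  ]
}}

```text
time: 28.75
position: [0.6244, -0.1999, 0.0862]
tool_rot: [0.073, -3.141, -0.0]
contact_force: [-0.3, 0.1, 0.4]
finger_gap: 0.0002
```

Call:
{"name": "jog_arm", "arguments": {
  "commands": [
    [0,0,-0.02,0,0,0,1],
    [0,0,-0.04,0,0,0,1]
  ]
}}

```text
time: 29.0
position: [0.6244, -0.1999, 0.0846]
tool_rot: [-0.073, 3.141, 0.0]
contact_force: [-0.8, -1.2, 0.4]
finger_gap: -0.0001
```

Call:
{"name": "jog_arm", "arguments": {
  "commands": [
    [0,0,-0.02,0,0,0,1],
    [0,0,-0.04,0,0,0,1]
  ]
}}

```text
time: 29.25
position: [0.6245, -0.1999, 0.0838]
tool_rot: [-0.073, 3.14, -0.0]
contact_force: [-2.3, 0.0, 6.5]
finger_gap: -0.0006
```

Call:
{"name": "jog_arm", "arguments": {
  "commands": [
    [0,0,-0.02,0,0,0,1],
    [0,0,-0.04,0,0,0,1]
  ]
}}

```text
time: 29.5
position: [0.6246, -0.1999, 0.0829]
tool_rot: [-0.073, 3.14, -0.0]
contact_force: [-2.4, 0.5, 7.2]
finger_gap: 0.0001
```

Call:
{"name": "jog_arm", "arguments": {
  "commands": [
    [0,0,-0.02,0,0,0,1],
    [0,0,-0.04,0,0,0,1]
  ]
}}

```text
time: 29.75
position: [0.6246, -0.2, 0.0814]
tool_rot: [-0.073, 3.14, -0.001]
contact_force: [-2.1, 0.4, 7.9]
finger_gap: -0.0
```

Call:
{"name": "jog_arm", "arguments": {
  "commands": [
    [0,0,-0.02,0,0,0,1],
    [0,0,-0.04,0,0,0,1]
  ]
}}

```text
time: 30.0
position: [0.6247, -0.2, 0.0798]
tool_rot: [-0.073, 3.139, -0.001]
contact_force: [-1.8, 0.4, 7.4]
finger_gap: 0.0003
```

Call:
{"name": "jog_arm", "arguments": {
  "commands": [
    [0,0,-0.015,0,0,0,1],
    [0,0,-0.02,0,0,0,1]
  ]
}}

```text
time: 30.25
position: [0.6247, -0.2001, 0.079]
tool_rot: [-0.073, 3.139, -0.001]
contact_force: [-1.9, 0.4, 7.5]
finger_gap: 0.0003
```

Call:
{"name": "jog_arm", "arguments": {
  "commands": [
    [0,0,-0.01,0,0,0,1],
    [0,0,-0.02,0,0,0,1]
  ]
}}

```text
time: 30.5
position: [0.6248, -0.2001, 0.0783]
tool_rot: [-0.073, 3.139, -0.001]
contact_force: [-1.9, 0.5, 8.2]
finger_gap: -0.0
```

Call:
{"name": "jog_arm", "arguments": {
  "commands": [
    [0,0,-0.01,0,0,0,1],
    [0,0,-0.015,0,0,0,1]
  ]
}}

```text
time: 30.75
position: [0.6248, -0.2001, 0.078]
tool_rot: [-0.073, 3.139, -0.001]
contact_force: [-3.3, 0.2, 10.0]
finger_gap: -0.0001
```

Call:
{"name": "jog_arm", "arguments": {
  "commands": [
    [0,0,-0.01,0,0,0,1],
    [0,0,-0.02,0,0,0,1]
  ]
}}

```text
time: 31.0
position: [0.6247, -0.2001, 0.0779]
tool_rot: [-0.073, 3.139, -0.001]
contact_force: [-3.7, 0.8, 15.1]
finger_gap: -0.0001
```

Call:
{"name": "jog_arm", "arguments": {
  "commands": [
    [0,0,-0.01,0,0,0,1],
    [0,0,-0.015,0,0,0,1]
  ]
}}

```text
time: 31.25
position: [0.6248, -0.2001, 0.078]
tool_rot: [-0.073, 3.139, -0.001]
contact_force: [-4.4, 1.0, 16.8]
finger_gap: -0.0001
```

Call:
{"name": "jog_arm", "arguments": {
  "commands": [
    [0,0,-0.008,0,0,0,1],
    [0,0,-0.012,0,0,0,1]
  ]
}}

```text
time: 31.5
position: [0.6248, -0.2001, 0.0779]
tool_rot: [-0.073, 3.138, -0.001]
contact_force: [-5.6, 2.1, 18.5]
finger_gap: 0.0002
```

Call:
{"name": "jog_arm", "arguments": {
  "commands": [
    [0,0,0,0,0,0,1],
    [0,0,0,0,0,0,1],
    [0,0,0,0,0,0,1]
  ]
}}

```text
time: 31.88
position: [0.6248, -0.2001, 0.0779]
tool_rot: [-0.073, 3.138, -0.001]
contact_force: [-4.8, 1.6, 17.2]
finger_gap: 0.0002
```

Call:
{"name": "jog_arm", "arguments": {
  "commands": [
    [0,0,0,0,0,0,1],
    [0,0,0,0,0,0,1],
    [0,0,0,0,0,0,1]
  ]
}}

```text
time: 32.25
position: [0.6248, -0.2001, 0.0779]
tool_rot: [-0.073, 3.138, -0.001]
contact_force: [-6.7, 1.7, 17.8]
finger_gap: -0.0
```

Call:
{"name": "jog_arm", "arguments": {
  "commands": [
    [0,0,-0.012,0,0,0,1],
    [0,0,-0.012,0,0,0,1],
    [0,0,-0.012,0,0,0,1],
    [0,0,-0.012,0,0,0,1],
    [0,0,-0.012,0,0,0,1]
  ]
}}

```text
time: 32.88
position: [0.6248, -0.2001, 0.0779]
tool_rot: [-0.073, 3.138, -0.002]
contact_force: [-5.2, 1.9, 19.8]
finger_gap: -0.0004
```

Call:
{"name": "jog_arm", "arguments": {
  "commands": [
    [0,0,0,0,0,0,1],
    [0,0,0,0,0,0,1]
  ]
}}

```text
time: 33.12
position: [0.6248, -0.2001, 0.0779]
tool_rot: [-0.073, 3.138, -0.002]
contact_force: [-5.6, 0.5, 19.8]
finger_gap: 0.0
```

All four corners stopped hard at TCP z 0.078–0.0785 (expected 0.078). I'll lift clear and check.

Call:
{"name": "jog_arm", "arguments": {
  "commands": [
    [0,0,0.5,0,0,0,1],
    [0,0,1.5,0,0,0,1],
    [-1,0.7,2.8,0,0,0,1],
    [-1.5,1.0,3.0,0,0,0,1],
    [-1.5,1.0,3.0,0,0,0,1]
  ]
}}

```text
time: 33.75
position: [0.5637, -0.1593, 0.1956]
tool_rot: [-0.074, 3.138, -0.001]
contact_force: [0.7, -0.1, -0.7]
finger_gap: 0.0001
```

Call:
{"name": "jog_arm", "arguments": {
  "commands": [
    [0,0,0,0,0,0,1],
    [0,0,0,0,0,0,1]
  ]
}}

```text
time: 34.0
position: [0.5648, -0.1603, 0.1925]
tool_rot: [0.073, -3.139, -0.001]
contact_force: [-0.4, 1.2, -0.1]
finger_gap: 0.0003
```

```bash
python3 - <<'E'
from h import *
s=sense();print(s['position'],s['contact_force'],s['finger_gap'])
save('scene','s6.png')
im=cv2.imread('pics/s6.png')[180:290,250:370]
cv2.imwrite('pics/s6c.png',cv2.resize(im,None,fx=5,fy=5,interpolation=cv2.INTER_CUBIC))
save('wrist','w6.png')
# predicted plate corners if sealed, scene
th=np.radians(2.74);R=np.array([[np.cos(th),-np.sin(th)],[np.sin(th),np.cos(th)]])
L=np.array([(-.0725,-.0575),(-.0725,.0575),(.0725,.0575),(.0725,-.0575)])@R.T+[.5658,-.1612]
for z in(.064,.070): print(z,((proj('scene',np.c_[L,np.full(4,z)])-[250,180]+.5)*5-.5).round())
E
```

```text
[ 0.56479303 -0.16028461  0.19251723] [-0.44222182  1.20974989 -0.11969451] 0.0002675927032479137
0.064 [[320. 113.]
 [471. 227.]
 [273. 378.]
 [122. 255.]]
0.07 [[320. 106.]
 [471. 220.]
 [272. 371.]
 [122. 248.]]
```

View pics/s6c.png

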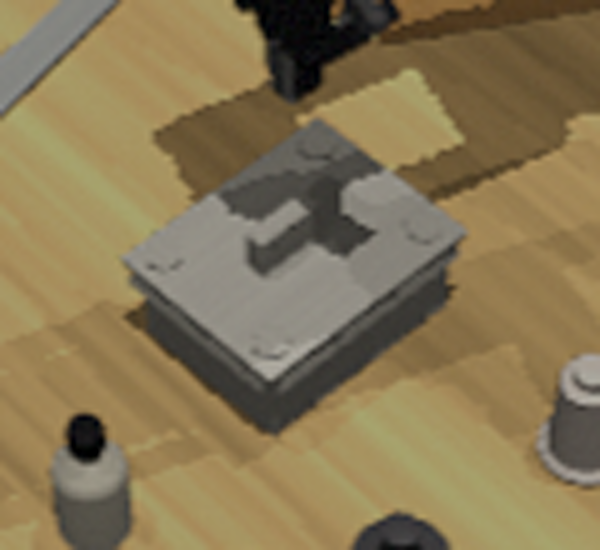

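View pics/w6.png

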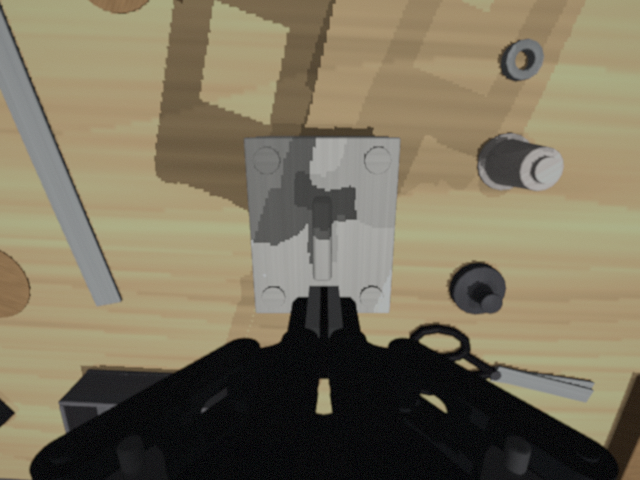

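View pics/s6.png

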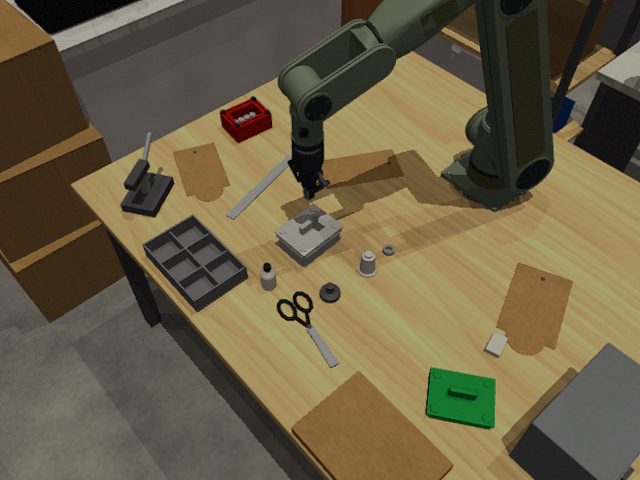

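The picture shows the lid flat on the box. Its corners in the crop are left (122,258), near (270,380) and right (467,231), which matches the sealed prediction (z 0.064) to within about 5 px at 5× zoom. Nothing else has moved and the arm is clear, so I'm handing in.

```bash
python3 -c "
from station import ctrl
print(ctrl.hand_in())"
```

```text
the job is handed in; nothing more can be done
None
```

The lid is on the grey keep-dry box with its skirt around the outside, and all four corners are pressed home. I handed the job in at about 34 s; it reports no verdict.

**Placing:** I gripped the plain aluminium lid by its bar, lowered it onto the box and let go at first contact. The wrist force then read about +5 N, roughly 8 N on the gasket with the lid's own weight.

**Pressing:** I used closed fingers and the order +x+y, −x−y, −x+y, +x−y, so the second corner was diagonally opposite the first. Each corner reached a hard stop and was held there for more than half a second at about 18–20 N. The highest wrist-force reading was about 23 N (21.9 N of it downward).

**Last checks:**
- **Corner heights:** all four corners stopped at a TCP height of 0.0779–0.0785 m, against the 0.078 m expected when sealed.
- **Lid position:** the scene picture agrees with a flat, sealed lid to about 1 pixel.
- **Other things:** none of the other objects in the last pictures had visibly moved, and the gripper was touching nothing.

**What disagreed:**
- **Yield forces:** the +x−y corner gave way at about 7–8 N instead of 10 N. The −x−y corner took 10–11 N instead of 8 N. The box may be turned half round from how I named its corners; that would not change the diagonal order.
- **Wrist camera:** its lengths read about 1.5% short, which I allowed for.

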